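# Lock the bottle shaker's retaining bar

### The job

Get the bottle shaker ready to run: pull up the red T-grip of its index plunger and twist it counter-clockwise until it drops into its rest notch and stays up by itself; only then swing the retaining bar across the front of the amber bottles until its end snaps in behind the sprung tongue of the yellow catch and stays there when let go. Press the bar home firmly but do not ram it against the catch; keep the bottles standing and leave the beaker, tube rack and wash bottle where they are.

Things in the scene. Friction and masses are not known exactly. Their poses are not given: they have to be found in the camera images.
- shaker: Bottle shaker, fixed: white case with an aluminium platform 250 x 310 mm whose top is 62 mm above the bench. Origin at the centre of its underside on the bench; x and y along the platform's short and long edges, z up. The bottles stand in front row at y = -50 mm; the open front side, closed by the bar, is the -y side. In this frame: bar pivot at (80, -90) mm, plunger axis at (51, -131) mm.
- tgrip_center (a point): Centre of the red T-grip of the index plunger: a block 36 mm long (its x axis), 14 mm wide (y, take it across this), 26 mm tall, standing on a thin brass stem over a steel castellated collar (34 mm across). Its underside is 26 mm below the top, with 9 mm of clear air between it and the collar when the plunger is down. z up. Centre is 191 mm above the bench when the plunger is down.
- plunger (a joint): Lift of the plunger (m): 0 = down (its pin then stands in the bar's way and keeps the bar open), 0.021 = highest. A spring pulls it down with about 8 N at 0 and 11 N at the top. The cross pin under the T-grip sits in a deep slot of the collar, and clears the collar's top only when lifted 16 mm or more; 17 to 20 mm is right for twisting. Resting in the rest notch it reads about 0.012.
- tgrip (a joint): Twist of the T-grip (rad, counter-clockwise seen from above): about 0 while in the slot, and the rest notch is at 1.2 (a stop follows at 1.26). The notch is about 4 mm deep and has about 0.1 rad of side play.
- bar_hinge (a point): Axis of the bar's upright pivot, at the bar's mid-height (115 mm above the bench). Its x axis points from the bar's tip to the pivot, along the bar.
- bar_handle (a point): Point on the blue upright handle post of the bar, at the height to grip (185 mm above the bench). Post 16 mm across (head 21 mm), from 121 to 200 mm above the bench, 135 mm from the pivot along the bar. x axis along the bar towards the pivot; -y is the opening and +y the closing direction when the bar is turned with this frame.
- bar_tip (a point): Point on the bar's mid-line 167 mm from the pivot (bar ends at 180 mm), the part that goes into the catch; bar 10 mm thick, 12 mm tall, mid-height 115 mm above the bench. Axes as for the handle.
- bar (a joint): Swing of the bar (rad): 0 when parallel to the shaker's x axis, grows as it opens (counter-clockwise from above), up to 1.5. With the plunger down it cannot go below about 1.15. In the catch it reads between about -0.07 and +0.22, as the catch is adjustable. It stays where it is left (light friction).
- catch: Catch: dark foot 26 x 86 mm on the platform (origin on the platform) and a yellow head, 70 mm tall. The bar comes in along +y; nominally bar_tip ends at y = 0 (2 mm play each way), between tongue (step at y = -7 mm) and back stop (y = +6), and first touches the tongue at y = -30. The head is clamped up to 16 mm off nominal along y, different each time, not shown by this pose: feel for it.
- tongue (a joint): How far the dark sprung tongue of the catch is pressed down (m): 0 = free; the bar rides up its bevel, pressing it down about 9 mm (8 to 20 N on the handle post), then it springs up in front of the bar and holds it, resting against the bar's underside at about 0.0025. The back stop follows 1 to 4 mm after the snap. Ramming (over 45 N between bar and catch) damages it.
- bottle0: Amber bottle 38 mm across, 82 mm tall with red cap, in the front row on the platform; origin at the centre of its underside.
- bottle1: Amber bottle as bottle0, the middle one.
- bottle2: Amber bottle as bottle0, next to the bar's pivot.
- beaker: Glass beaker 68 mm across, 90 mm tall, on the bench; origin at the centre of its underside. Leave it.
- tube_rack: White test-tube rack 80 x 170 mm, 103 mm tall with its tubes, on the bench; origin at the centre of its underside. Leave it.
- wash_bottle: White bottle 60 mm across, 130 mm tall, blue cap, on the bench; origin at the centre of its underside. Leave it.
Things that resemble listed ones, but are neither listed nor needed, are in the scene too. What is shaped like the bottle2 but purple or turquoise is not meant. Leave any turquoise look-alike of the bottle1 alone.

How it is judged:
On the way:
1. the plunger is pulled up and twisted to its rest notch while the bar is still open (value of joint plunger between 0.0095 and 0.0145 m and value of joint tgrip above 1.02 rad and value of joint bar above 1 rad), for 0.2 s.
At the end, for the whole second after the job is handed in: Plunger up in its rest notch (lift 9.5 to 14.5 mm, twist over 1.02 rad); bar at rest in the catch (bar_tip at most 30 mm short of the catch's y origin), the tongue sprung up and holding it (reading 1.2 to 4.5 mm); bottles upright (value of joint plunger between 0.0095 and 0.0145 m and value of joint tgrip above 1.02 rad and y of bar_tip in the frame of catch above -0.03 m and value of joint tongue between 0.0012 and 0.0045 m and velocity of joint bar between -0.05 and 0.05 rad/s and angle between each of bottle0, bottle1, bottle2's own z axis and vertical below 0.15 rad); the robot touches nothing.
It fails at once if the bar is rammed against the catch (over 45 N) (contact force between shaker and catch above 45 N).
It fails at once if a bottle is knocked over (angle between any of bottle0, bottle1, bottle2's own z axis and vertical above 0.35 rad).
It fails at once if the beaker, tube rack or wash bottle is pushed away (distance of any of beaker, tube_rack, wash_bottle from where it was at the start of the episode above 0.03 m).
It also fails if it takes over 69 s, if anything falls off the work surface, if the arm or the gripper's body presses on something with over 40 N, if the wrist force passes 120 N, or if a joint passes its speed limit or range.

### The arm

A 7-joint arm with a two-finger parallel gripper is mounted at the origin on the work surface. World frame = base frame: x ahead of the robot, y to its left, z up, the work surface at z = 0. Lengths are in m, angles in rad, forces in N, time in s.
With the tool pointing down it reaches from about 0.425 to 1.025 m from the base axis. Payload 3.6 kg.
Tool frame: the origin (TCP) lies on the centre line of the jaws, within the pads' length; the fingertips stand env.tcp_to_tips ahead of it and the grasp point (between the pads) lies 8 mm behind it (env.tcp_to_tips is the distance from the TCP to the fingertips, in m); z points along the fingers, y is the line along which they close (so a half turn about z gives the same grasp; the last joint's range is limited). The gripper opens to 85 mm and grips with 20 to 120 N. Pads are 22 mm wide; open, the fingers measure 114 mm over their backs; the gripper's body (76 mm by 85 mm) begins 54 mm behind the grasp point. The pads swing forward as they close: fully open they stand 13 mm farther back than shut.
Start: joints at [1.133, 0.591, 0.048, 1.609, -0.033, 0.943, -0.034], TCP at [0.245, -0.682, 0.215] pointing down, gripper open.
Joint ranges: [-2.69, 2.69], [-0.47, 2.24], [-1.27, 1.36], [0.19, 2.51], [-1.53, 4.68], [0.08, 2.07], [-3.09, 3.09]. Speed limits (rad/s): [2.57, 2.57, 3.14, 3.14, 3.14, 3.14, 3.14].

### API

Orientations are given as a unit quaternion [w, x, y, z].
In Python, from workcell import env, vision gives the robot as it stands. The module is installed in compiled form; this text tells all that it offers.
- The arm moves only by the tool drive_tool, never from a script. Its argument "targets" is a list of rows, each a list of 7 numbers: the shift along the tool's x, y, z in mm, then the turn, a rotation vector about the tool's x, y, z in degrees, then the opening, from 0 (shut) to 1 (fully open). In form: [[dx, dy, dz, ax, ay, az, gripper], ...]. A call has 1 to 20 rows; each row shifts and turns the commanded pose from where the row before left it, along the tool's axes as they then stand; what a row does not reach is not made up. A row lasts 1/8 s, in which the tool goes at most 62.5 mm and 10.7 degrees, less where a joint would pass 70% of its speed; a pose out of reach is approached as far as the arm can. A call is refused whole if a number of a shift passes 62.5 or a number of a turn 10.7, either way. A call with a gripper value outside its range is refused whole. The fingers move at their own pace and stop on an object; "grip_force" is the grip in N (left out, the last holds). Time passes only in rows, so rows that do not move let the fingers close. It gives the time, the measured TCP pose, the force, the opening and the grip force at its end, in the units of the state.
- env.observe(): the state, without advancing time (a new reading comes with each control period).
- vision.capture(name): name is "side" or "top" or "wrist"; returns a dict with "color" (420x560x3 uint8, blue, green, red), "range_z" (420x560 float32, m along the optical axis (not along the pixel's ray), 0 where there is no reading), "fx", "fy", "cx", "cy" (pixels), "rvec" (rotation vector, rad) and "tvec" (3), from world to camera coordinates, as OpenCV has them; the wrist camera has in their place "tool_from_camera" (4x4, takes a point from camera to tool coordinates, whose origin is the TCP and whose axes are the flange's). Camera axes: x right, y down, z forward; pixel columns grow to the right and rows downward; lengths in m; the calibration is good to about 2 mm. A picture is of the moment at which its call begins: read the wrist's pose just before it.
- env.close_job(): hands the job in; it is judged then, once.
The state is a dict: "time": time; "joints": joint angles; "qd": joint speeds; "tau": joint torques, N m; "tcp_pos": TCP position; "orientation": TCP orientation; "wrist_force": force on the tool from outside, world axes, zero at the start; "wrist_torque": the same for the moment, N m; "gripper_width": finger opening in m; "gripper_force": force on a finger pad.
Only numpy, scipy, OpenCV 4.12 (cv2) and the standard library are available. Lean on these libraries where they do the work, as an engineer would, in place of code of your own. Each camera call takes 0.05 s, during which the arm holds its last target. There are 200 camera calls.

## Working session

There is one attempt and no reset: what is moved stays moved. The work goes in short steps, Python scripts to look and compute and a tool call to move; the robot and the scene stay as the last step left them, time stands still between calls to the robot, and variables do not carry over. Pictures are saved under pics/ and viewed, at most 10 in all, crops included, and the job is handed in when it is done.

Besides the shell and the picture viewer there is one more tool, called after "Emit:" by a JSON object that holds its "name" and its "arguments", one argument or row to a line. drive_tool: Moves the arm, as the interface text tells. Its arguments: {"type":"object","properties":{"targets":{"type":"array","items":{"type":"array","items":{"type":"number"}}},"grip_force":{"type":"number"}},"required":["targets"]}

```bash
mkdir -p pics; cat > h.py <<'E'
import numpy as np, cv2
from workcell import env, vision
from scipy.spatial.transform import Rotation as R
def cloud(c):
    z=c["range_z"]; v,u=np.indices(z.shape)
    P=np.stack([(u-c["cx"])/c["fx"]*z,(v-c["cy"])/c["fy"]*z,z],-1)
    if "rvec" in c:
        M=cv2.Rodrigues(np.array(c["rvec"],float))[0]; P=(P-np.array(c["tvec"]).ravel())@M
    else:
        T=np.array(c["tool_from_camera"]); P=P@T[:3,:3].T+T[:3,3]
        s=c["state"]; q=s["orientation"]; P=R.from_quat([q[1],q[2],q[3],q[0]]).apply(P.reshape(-1,3)).reshape(P.shape)+s["tcp_pos"]
    P[z==0]=np.nan
    return P
def cap(n):
    s=env.observe(); c=dict(vision.capture(n)); c["state"]=s; return c
E
python3 - <<'E'
from h import *
a=cap("top");b=cap("side")
cv2.imwrite("pics/top.png",a["color"]);cv2.imwrite("pics/side.png",b["color"])
s=env.observe();print(s,env.tcp_to_tips)
import pickle;pickle.dump((a,b),open("ab.pkl","wb"))
for c in(a,b):
    M=cv2.Rodrigues(np.array(c["rvec"],float))[0];print(-M.T@np.array(c["tvec"]).ravel(),c["fx"])
E
```

```text
{'time': 0.1, 'joints': array([ 1.13246109,  0.5920019 ,  0.04829162,  1.60969487, -0.03327528,
        0.94270467, -0.03371057]), 'qd': array([-0.00090463, -0.00082718,  0.00043832, -0.00312187,  0.00236441,
        0.00130373,  0.00228112]), 'tau': array([ 5.28485194e-03, -5.49994504e+01,  1.55284803e+00, -1.98825717e+01,
        9.63741186e-03,  3.76990982e-03, -7.84406939e-07]), 'tcp_pos': array([ 0.24482636, -0.68158432,  0.21377301]), 'orientation': array([-9.74957222e-04,  9.85164242e-01,  1.71611224e-01, -2.32979368e-04]), 'wrist_force': array([ 1.02943353,  0.34845541, -0.25277746]), 'wrist_torque': array([-0.04348574, -0.00701977, -0.0295018 ]), 'gripper_force': 0.0, 'gripper_width': 0.08567345297794339} 0.011
[0.26962112 0.01241543 1.51987694] 448.75951101011134
[0.09218453 0.99855403 0.82985694] 440.49892246998746
```

View pics/top.png

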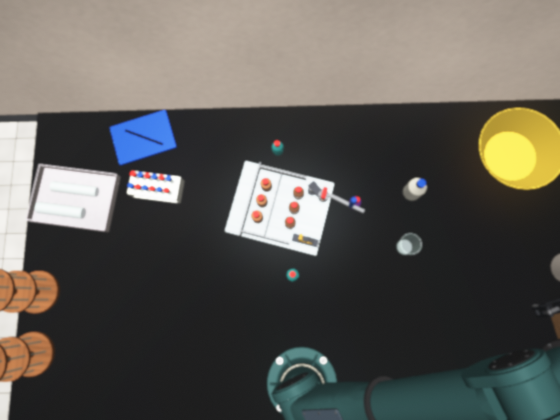

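View pics/side.png

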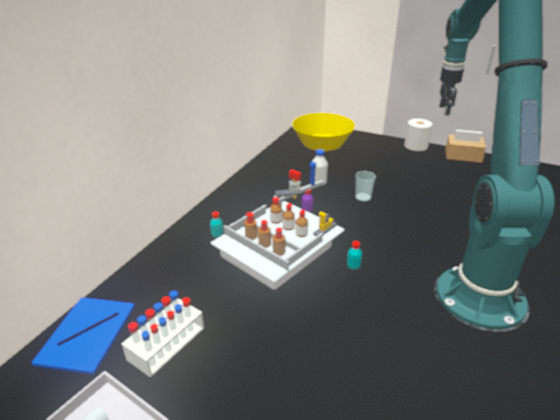

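The top view shows the shaker at about (280,208), the red T-grip near (323,195), the blue handle near (356,201) with a purple look-alike beside it, and the yellow catch at (305,240). The side view agrees. Next I measure.

```bash
python3 - <<'E'
from h import *
import pickle
a,b=pickle.load(open("ab.pkl","rb"))
for n,c in(("top",a),("side",b)):
    P=cloud(c);hsv=cv2.cvtColor(c["color"],cv2.COLOR_BGR2HSV);H,S,V=[hsv[...,i].astype(int) for i in range(3)]
    ms={"red":((H<6)|(H>174))&(S>130)&(V>80),"blue":(H>105)&(H<125)&(S>130)&(V>80),"yel":(H>20)&(H<32)&(S>150)&(V>90),"purple":(H>130)&(H<160)&(S>80)&(V>50),"white":(V>150)&(S<40)}
    for k,m in ms.items():
        N,L,st,ce=cv2.connectedComponentsWithStats(m.astype(np.uint8))
        for i in range(1,N):
            if st[i,4]<4 or st[i,4]>9000: continue
            p=P[L==i]; p=p[~np.isnan(p[:,0])]
            if len(p) and 0.2<np.median(p[:,0])<1 and abs(np.median(p[:,1]))<.6: 
                print(n,k,ce[i].round(),st[i,4],np.median(p,0).round(3),"zmax",p[:,2].max().round(3))
                if k=="white" and st[i,4]>2000:
                    q=p[(abs(p[:,2]-.062)<.008)]; print(cv2.minAreaRect(q[:,:2].astype(np.float32)))
E
```

```text
top red [277. 142.] 32 [0.784 0.067 0.079] zmax 0.088
top red [132. 173.] 30 [0.682 0.547 0.099] zmax 0.107
top red [147. 175.] 18 [0.671 0.496 0.101] zmax 0.107
top red [161. 177.] 14 [0.663 0.448 0.101] zmax 0.106
top red [265. 182.] 26 [0.629 0.103 0.143] zmax 0.148
top red [137. 187.] 14 [0.633 0.525 0.103] zmax 0.106
top red [152. 188.] 11 [0.625 0.477 0.102] zmax 0.111
top red [166. 190.] 12 [0.618 0.429 0.103] zmax 0.108
top red [298. 190.] 27 [ 0.601 -0.001  0.141] zmax 0.15
top red [324. 194.] 30 [ 0.571 -0.078  0.202] zmax 0.208
top red [261. 198.] 27 [0.577 0.116 0.143] zmax 0.146
top red [358. 198.] 13 [ 0.587 -0.2    0.075] zmax 0.086
top red [294. 205.] 30 [0.552 0.012 0.142] zmax 0.148
top red [256. 214.] 29 [0.525 0.132 0.141] zmax 0.146
top red [290. 220.] 33 [0.504 0.026 0.142] zmax 0.149
top red [292. 274.] 20 [0.341 0.023 0.081] zmax 0.089
top blue [142. 137.] 2553 [0.838 0.55  0.011] zmax 0.026
top blue [140. 174.] 17 [0.675 0.52  0.103] zmax 0.108
top blue [154. 176.] 15 [0.668 0.472 0.102] zmax 0.109
top blue [168. 177.] 14 [0.66  0.424 0.102] zmax 0.106
top bl
[... 2629 characters left out ...]
 zmax 0.092
side white [294. 183.] 40 [ 0.573 -0.075  0.165] zmax 0.17
side white [302. 188.] 60 [ 0.564 -0.134  0.119] zmax 0.155
side white [286. 192.] 11 [ 0.593 -0.06   0.137] zmax 0.139
side white [282. 198.] 14 [ 0.602 -0.046  0.121] zmax 0.122
side white [284. 205.] 57 [ 0.613 -0.081  0.062] zmax 0.141
side white [259. 209.] 41 [ 0.66  -0.007  0.09 ] zmax 0.094
side white [275. 246.] 4682 [0.535 0.136 0.061] zmax 0.144
((0.5605694651603699, 0.06172575056552887), (0.3125936686992645, 0.2522083520889282), 74.20186614990234)
side white [163. 338.] 3039 [0.626 0.51  0.052] zmax 0.104
((0.6463342308998108, 0.48903146386146545), (0.16933485865592957, 0.08030190318822861), 80.63436126708984)
```

Emit:
{"name": "drive_tool", "arguments": {
  "targets": [
    [0,0,-40,0,0,0,0.6],
    [10,-8,-40,0,0,0,0.6],
    [35,-30,-30,0,0,0,0.6],
    [35,-30,-20,0,0,0,0.6],
    [35,-30,-10,0,0,0,0.6],
    [35,-30,-5,0,0,0,0.6],
    [35,-30,0,0,0,0,0.6],
    [35,-30,0,0,0,0,0.6],
    [35,-30,0,0,0,0,0.6],
    [35,-30,0,0,0,0,0.6],
    [35,-30,0,0,0,0,0.6],
    [35,-30,0,0,0,0,0.6],
    [35,-30,0,0,0,0,0.6],
    [35,-30,0,0,0,0,0.6],
    [35,-30,0,0,0,0,0.6],
    [10,-8,0,0,0,0,0.6],
    [0,0,0,0,0,0,0.6],
    [0,0,0,0,0,0,0.6]
  ],
  "grip_force": 80
}}

```text
time: 2.35
tcp_pos: [0.5538, -0.1419, 0.3595]
orientation: [0.0, 0.985, 0.17, -0.001]
wrist_force: [0.5, -0.5, 0.3]
gripper_width: 0.0514
gripper_force: 0.0
```

```bash
cat > w.py <<'E'
from h import *
import sys
c=cap("wrist");cv2.imwrite("pics/%s.png"%sys.argv[1],c["color"]);P=cloud(c)
np.savez(sys.argv[1],P=P,im=c["color"])
print(c["tool_from_camera"].round(3).tolist());s=c["state"];print(s["time"],s["tcp_pos"].round(4),s["orientation"].round(4),s["joints"].round(2))
hsv=cv2.cvtColor(c["color"],cv2.COLOR_BGR2HSV);H,S,V=[hsv[...,i].astype(int) for i in range(3)]
for k,m in {"red":((H<6)|(H>174))&(S>130)&(V>60),"blue":(H>105)&(H<125)&(S>130)&(V>60),"yel":(H>20)&(H<32)&(S>150)&(V>90)}.items():
    N,L,st,ce=cv2.connectedComponentsWithStats(m.astype(np.uint8))
    for i in range(1,N):
        if st[i,4]<60: continue
        p=P[L==i];p=p[~np.isnan(p[:,0])]
        if len(p)<30: continue
        zt=np.percentile(p[:,2],95); t=p[p[:,2]>zt-.006]
        print(k,ce[i].round(),st[i,4],"med",np.median(p,0).round(4),"ztop",zt.round(3),"toprect",np.array(sum([list(np.atleast_1d(v)) for v in cv2.minAreaRect(t[:,:2].astype(np.float32))],[])).round(4))
E
python3 w.py w1
```

```text
[[0.0, -0.965, -0.263, 0.066], [1.0, 0.0, -0.0, -0.0], [0.0, -0.263, 0.965, -0.16], [0.0, 0.0, 0.0, 1.0]]
2.35 [ 0.5538 -0.1419  0.3595] [ 4.000e-04  9.854e-01  1.701e-01 -7.000e-04] [ 0.32  0.26 -0.18  1.79  0.05  1.1  -1.11]
red [70. 15.] 636 med [0.6323 0.0987 0.1426] ztop 0.145 toprect [6.32600e-01 1.03600e-01 2.03000e-02 1.93000e-02 8.38925e+01]
red [46. 63.] 597 med [0.5803 0.1137 0.1426] ztop 0.145 toprect [ 0.58    0.1185  0.0194  0.0204 19.0779]
red [165.  81.] 317 med [ 0.6036 -0.0035  0.1442] ztop 0.146 toprect [ 6.03500e-01 -2.10000e-03  1.72000e-02  1.72000e-02  1.92113e+01]
red [ 23. 109.] 575 med [0.5282 0.1286 0.1425] ztop 0.145 toprect [5.26800e-01 1.33400e-01 1.94000e-02 2.07000e-02 5.45381e+01]
red [139. 123.] 299 med [0.5549 0.0109 0.1442] ztop 0.146 toprect [5.54300e-01 1.25000e-02 1.70000e-02 1.74000e-02 8.66583e+01]
red [221. 136.] 633 med [ 0.5784 -0.0798  0.2041] ztop 0.205 toprect [ 5.77300e-01 -7.93000e-02  1.31000e-02  3.50000e-02  7.47268e+01]
red [322. 158.] 171 med [ 0.5799 -0.191   0.0824] ztop 0.084 toprect [ 5.79900e-01 -1.91300e-01  1.74000e-02  1.63000e-02  2.02904e+01]
red [116. 162.] 288 med [0.5068 0.025  0.1442] ztop 0.146 toprect [ 0.5055  0.0267  0.0172  0.0179 15.951 ]
red [112. 270.] 237 med [0.3426 0.023  0.0817] ztop 0.084 toprect [ 0.3412  0.0231  0.0185  0.018  12.8341]
blue [301. 188.] 519 med [ 0.5557 -0.1649  0.198 ] ztop 0.201 toprect [ 5.53200e-01 -1.66100e-01  1.97000e-02  1.88000e-02  2.03072e+01]
blue [502. 190.] 637 med [ 0.618  -0.3889  0.1299] ztop 0.132 toprect [ 6.18000e-01 -3.90800e-01  2.71000e-02  2.73000e-02  2.98104e+01]
yel [155. 208.] 535 med [ 0.4579 -0.0112  0.0969] ztop 0.133 toprect [ 4.54600e-01 -5.50000e-03  8.50000e-03  2.07000e-02  7.03015e+01]
```

View pics/w1.png

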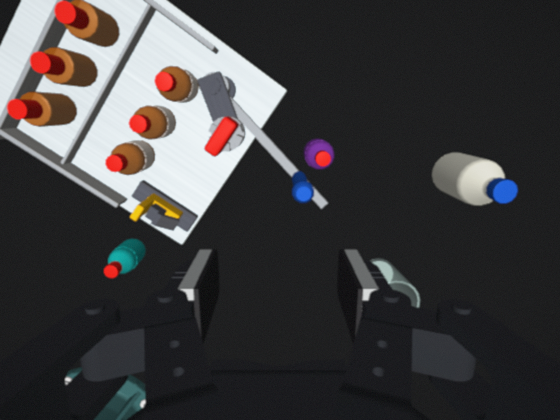

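The T-grip top is at (0.577,−0.079), pixel (221,136). Its long axis is at 164.7°, so I turn the tool +35° and move above it. The handle head is at (301,188) and the catch at (155,208).

Emit:
{"name": "drive_tool", "arguments": {
  "targets": [
    [11,-13,10,0,0,0,0.5],
    [11,-13,20,0,0,0,0.5],
    [11,-13,20,0,0,0,0.5],
    [10,-12,20,0,0,0,0.5],
    [0,0,10,0,0,8.7,0.5],
    [0,0,10,0,0,8.7,0.5],
    [0,0,10,0,0,8.7,0.5],
    [0,0,10,0,0,8.8,0.5],
    [0,0,10,0,0,0,0.5],
    [0,0,0,0,0,0,0.5],
    [0,0,0,0,0,0,0.5]
  ]
}}

```text
time: 3.78
tcp_pos: [0.5783, -0.077, 0.2399]
orientation: [-0.0, 0.991, -0.131, 0.0]
wrist_force: [-0.2, 0.5, 0.5]
gripper_width: 0.0429
gripper_force: 0.0
```

```bash
python3 w.py w2|cut -c1-200 | grep -v blue
```

```text
[[0.0, -0.965, -0.263, 0.066], [1.0, -0.0, 0.0, -0.0], [-0.0, -0.263, 0.965, -0.16], [0.0, 0.0, 0.0, 1.0]]
3.775 [ 0.5783 -0.077   0.2399] [-1.000e-04  9.914e-01 -1.312e-01  2.000e-04] [ 0.11  0.38 -0.07  1.91  0.04  0.85 -1.82]
red [47.  3.] 218 med [0.7721 0.0658 0.0784] ztop 0.083 toprect [7.72400e-01 6.77000e-02 1.64000e-02 4.60000e-03 8.05653e+01]
red [401. 150.] 431 med [ 0.58   -0.1912  0.0822] ztop 0.084 toprect [ 5.799e-01 -1.916e-01  1.870e-02  1.780e-02  7.612e+01]
red [ 35. 191.] 1028 med [0.6331 0.0978 0.1425] ztop 0.144 toprect [ 0.6328  0.1026  0.0191  0.0201 10.9176]
red [174. 193.] 561 med [ 0.6046 -0.0039  0.1443] ztop 0.146 toprect [ 6.03800e-01 -2.30000e-03  1.76000e-02  1.78000e-02  5.61494e+01]
red [281. 222.] 1370 med [ 0.5805 -0.0796  0.2042] ztop 0.205 toprect [ 5.77800e-01 -7.92000e-02  1.35000e-02  3.53000e-02  7.56179e+01]
red [ 46. 256.] 939 med [0.5812 0.1125 0.1421] ztop 0.144 toprect [5.80100e-01 1.17600e-01 1.87000e-02 1.99000e-02 3.09634e+01]
red [177. 256.] 540 med [0.5558 0.0106 0.1442] ztop 0.145 toprect [5.54700e-01 1.23000e-02 1.75000e-02 1.78000e-02 5.66332e+01]
red [ 57. 315.] 870 med [0.5299 0.1273 0.1412] ztop 0.145 toprect [5.60400e-01 5.62000e-02 1.78000e-02 1.87100e-01 2.30885e+01]
yel [251. 324.] 1088 med [ 0.4587 -0.0127  0.0965] ztop 0.133 toprect [ 4.55100e-01 -5.30000e-03  8.80000e-03  2.04000e-02  7.30186e+01]
```

View pics/w2.png

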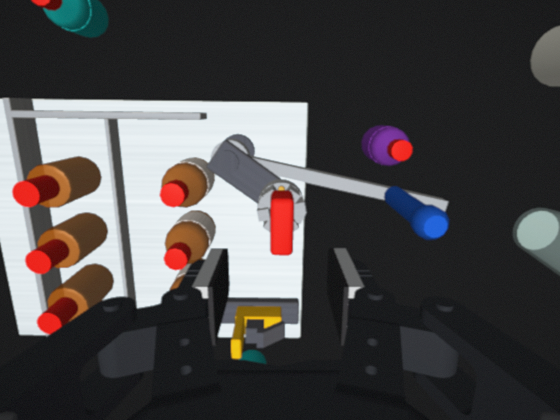

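The T-grip is centred between the jaws at pixel (281,222), and the long axis lines up with the tool. I go down and grip.

Emit:
{"name": "drive_tool", "arguments": {
  "targets": [
    [0,2,12,0,0,0,0.5],
    [0,0,15,0,0,0,0.5],
    [0,0,15,0,0,0,0.5],
    [0,0,9,0,0,0,0.5],
    [0,0,0,0,0,0,0.5],
    [0,0,0,0,0,0,0],
    [0,0,0,0,0,0,0],
    [0,0,0,0,0,0,0],
    [0,0,0,0,0,0,0]
  ],
  "grip_force": 70
}}

```text
time: 4.95
tcp_pos: [0.5777, -0.0791, 0.1891]
orientation: [0.0, 0.991, -0.132, 0.0]
wrist_force: [0.6, -0.5, -0.0]
gripper_width: -0.0002
gripper_force: 0.0
```

```bash
python3 w.py w3|cut -c1-200 | grep -v blue
```

```text
[[0.0, -0.965, -0.263, 0.066], [1.0, -0.0, 0.0, -0.0], [-0.0, -0.263, 0.965, -0.16], [0.0, 0.0, 0.0, 1.0]]
4.95 [ 0.5777 -0.0791  0.1891] [ 0.000e+00  9.913e-01 -1.318e-01  3.000e-04] [ 0.11  0.45 -0.07  1.96  0.04  0.74 -1.82]
red [420. 157.] 621 med [ 0.5801 -0.1909  0.0822] ztop 0.084 toprect [ 5.80100e-01 -1.91400e-01  1.87000e-02  1.79000e-02  5.09826e+01]
red [  4. 204.] 211 med [0.6304 0.0944 0.1223] ztop 0.127 toprect [6.30300e-01 9.52000e-02 4.60000e-03 1.53000e-02 7.18309e+01]
red [147. 212.] 897 med [ 0.6046 -0.0046  0.1441] ztop 0.145 toprect [ 6.03800e-01 -2.50000e-03  1.79000e-02  1.81000e-02  6.07876e+01]
red [278. 231.] 953 med [ 0.5923 -0.0828  0.2035] ztop 0.206 toprect [ 5.90400e-01 -8.25000e-02  1.33000e-02  9.90000e-03  7.55088e+01]
red [ 10. 280.] 641 med [0.5808 0.1096 0.1288] ztop 0.14 toprect [5.78100e-01 1.10200e-01 5.60000e-03 1.56000e-02 7.83939e+01]
red [153. 287.] 850 med [0.5563 0.0101 0.1441] ztop 0.145 toprect [5.54400e-01 1.22000e-02 1.76000e-02 1.86000e-02 8.46259e+01]
red [ 16. 353.] 1128 med [0.5298 0.1258 0.1354] ztop 0.144 toprect [5.67000e-01 5.78000e-02 1.73000e-02 1.86500e-01 2.86028e+01]
red [159. 357.] 452 med [0.5063 0.0224 0.1444] ztop 0.261 toprect [ 5.86000e-01 -4.73000e-02  3.90000e-03  1.75000e-02  5.80404e+01]
yel [275. 351.] 117 med [ 0.4533 -0.0432  0.0952] ztop 0.251 toprect [ 5.68900e-01 -7.44000e-02  0.00000e+00  2.20000e-03  7.41185e+01]
```

View pics/w3.png

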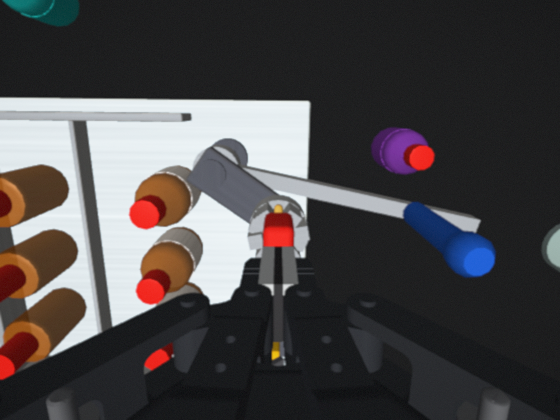

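The picture shows the shut fingers just over the grip at (278,231), but the width and force readings say nothing is held. A short lift will settle it.

Emit:
{"name": "drive_tool", "arguments": {
  "targets": [
    [0,0,0,0,0,0,0],
    [0,0,-4,0,0,0,0],
    [0,0,0,0,0,0,0],
    [0,0,0,0,0,0,0]
  ]
}}

```text
time: 5.5
tcp_pos: [0.5776, -0.0791, 0.1929]
orientation: [-0.0, 0.991, -0.132, 0.0]
wrist_force: [1.1, 1.1, -0.1]
gripper_width: -0.0001
gripper_force: 0.0
```

```bash
python3 w.py w4|cut -c1-200 | grep "red.*0.20"; python3 - <<'E'
from h import *
d=np.load("w4.npz");P=d["P"]
for r in (225,240,250,260,280,300,330): print(r,[tuple((P[r,c]*1000).round().tolist()) if P[r,c,0]==P[r,c,0] else None for c in (255,265,272,280,288,295,305)])
E
```

```text
red [278. 229.] 993 med [ 0.5918 -0.0827  0.2037] ztop 0.205 toprect [ 5.89700e-01 -8.22000e-02  1.32000e-02  1.12000e-02  7.46342e+01]
225 [(585.0, -68.0, 166.0), (595.0, -78.0, 202.0), (594.0, -81.0, 203.0), (593.0, -84.0, 202.0), (593.0, -88.0, 204.0), (580.0, -90.0, 170.0), (579.0, -95.0, 169.0)]
240 [(578.0, -66.0, 169.0), (588.0, -76.0, 203.0), (588.0, -79.0, 204.0), (587.0, -82.0, 204.0), (586.0, -86.0, 203.0), (570.0, -87.0, 166.0), (569.0, -93.0, 165.0)]
250 [(532.0, -46.0, 63.0), (590.0, -77.0, 219.0), (588.0, -79.0, 218.0), (588.0, -83.0, 219.0), (587.0, -86.0, 219.0), (566.0, -86.0, 170.0), (494.0, -87.0, 0.0)]
260 [(587.0, -72.0, 220.0), (589.0, -77.0, 228.0), (589.0, -80.0, 229.0), (588.0, -83.0, 228.0), (587.0, -86.0, 227.0), (582.0, -88.0, 219.0), None]
280 [(587.0, -73.0, 238.0), (590.0, -78.0, 245.0), (588.0, -80.0, 243.0), (588.0, -83.0, 245.0), (587.0, -85.0, 245.0), None, (582.0, -90.0, 237.0)]
300 [(591.0, -76.0, 259.0), (590.0, -79.0, 260.0), (585.0, -79.0, 251.0), (582.0, -81.0, 247.0), (589.0, -85.0, 260.0), (588.0, -87.0, 259.0), (587.0, -90.0, 259.0)]
330 [(595.0, -78.0, 281.0), (587.0, -78.0, 270.0), (578.0, -77.0, 257.0), (571.0, -78.0, 247.0), (578.0, -82.0, 259.0), (591.0, -87.0, 278.0), (592.0, -90.0, 282.0)]
```

The cloud puts the fingertips at about z 0.214, above the block, with the TCP at 0.193. That doesn't match the stated tip offset, so I check it against the earlier views.

```bash
python3 - <<'E'
from h import *
s={"w1":(.5538,-.1419,.3595,[.9854,.1701]),"w2":(.5783,-.077,.2399,[.9914,-.1312]),"w4":(.5776,-.0791,.1929,[.991,-.132])}
for k,v in s.items():
    P=np.load(k+".npz")["P"]; a=2*np.arctan2(v[3][1],v[3][0])
    x=np.array([np.cos(a),np.sin(a)]);y=np.array([np.sin(a),-np.cos(a)])
    d=P[...,:2]-v[:2];t=np.stack([d@x,d@y,v[2]-P[...,2]],-1)*1000
    m=(abs(t[...,0])<14)&(abs(t[...,1])<45)&(t[...,2]<40)
    q=t[m]; h=np.histogram(q[:,2],bins=range(-70,45,5)); print(k,dict(zip(h[1].tolist(),h[0].tolist())))
    for lo in(-30,-20,-10,0,10):
        w=q[(q[:,2]>lo)&(q[:,2]<lo+10)]
        if len(w): print(lo,len(w),np.median(w,0).round(),w.min(0).round(),w.max(0).round())
print(env.tcp_to_tips, [n for n in dir(env) if n[0]!="_"])
E
```

```text
w1 {-70: 1270, -65: 579, -60: 1033, -55: 696, -50: 768, -45: 692, -40: 622, -35: 554, -30: 441, -25: 195, -20: 3, -15: 0, -10: 0, -5: 0, 0: 0, 5: 0, 10: 0, 15: 0, 20: 0, 25: 0, 30: 0, 35: 0}
-30 636 [  6. -26. -27.] [-11. -39. -30.] [ 12.  38. -20.]
-20 3 [ -1.  25. -20.] [ -2. -26. -20.] [ -1.  26. -19.]
w2 {-70: 1597, -65: 856, -60: 1110, -55: 616, -50: 668, -45: 648, -40: 583, -35: 520, -30: 437, -25: 238, -20: 14, -15: 0, -10: 0, -5: 0, 0: 0, 5: 0, 10: 0, 15: 0, 20: 0, 25: 0, 30: 221, 35: 840}
-30 675 [  7. -21. -26.] [-11. -35. -30.] [ 11.  35. -20.]
-20 14 [  2. -21. -19.] [ -3. -22. -20.] [  4.  21. -18.]
w4 {-70: 2365, -65: 1564, -60: 419, -55: 752, -50: 340, -45: 434, -40: 390, -35: 359, -30: 308, -25: 151, -20: 1, -15: 408, -10: 34, -5: 0, 0: 0, 5: 0, 10: 0, 15: 0, 20: 693, 25: 363, 30: 99, 35: 115}
-30 459 [ 11.  -0. -26.] [  6. -14. -30.] [ 11.  13. -20.]
-20 409 [ 11.  -0. -11.] [  7.  -7. -20.] [ 14.   6. -10.]
-10 34 [10.  6. -9.] [  7.  -7. -10.] [14.  7. -8.]
0.011 ['PlanningError', 'close_job', 'observe', 'tcp_to_tips']
```

In all three views the real tips end about 20 mm behind the reported TCP, not 11 mm ahead of it. The scene heights agree with the camera, so I treat the effective tool as about 31 mm short. I open, go 35 mm lower and regrip.

Emit:
{"name": "drive_tool", "arguments": {
  "targets": [
    [0,0,0,0,0,0,0.5],
    [0,0,0,0,0,0,0.5],
    [0,0,0,0,0,0,0.5],
    [0,0,0,0,0,0,0.5],
    [0,0,10,0,0,0,0.5],
    [0,0,10,0,0,0,0.5],
    [0,0,10,0,0,0,0.5],
    [0,0,5,0,0,0,0.5],
    [0,0,0,0,0,0,0.5],
    [0,0,0,0,0,0,0],
    [0,0,0,0,0,0,0],
    [0,0,0,0,0,0,0],
    [0,0,0,0,0,0,0]
  ],
  "grip_force": 70
}}

```text
time: 7.18
tcp_pos: [0.5779, -0.0791, 0.1583]
orientation: [-0.0, 0.991, -0.132, 0.0]
wrist_force: [-0.7, -0.1, 3.5]
gripper_width: 0.0128
gripper_force: 69.0
```

It's gripped, with a width of 12.8 mm and 69 N. Next I lift 18.5 mm.

Emit:
{"name": "drive_tool", "arguments": {
  "targets": [
    [0,0,-3,0,0,0,0],
    [0,0,-4,0,0,0,0],
    [0,0,-4,0,0,0,0],
    [0,0,-4,0,0,0,0],
    [0,0,-3.5,0,0,0,0],
    [0,0,0,0,0,0,0],
    [0,0,0,0,0,0,0]
  ]
}}

```text
time: 8.05
tcp_pos: [0.5777, -0.0791, 0.176]
orientation: [-0.0, 0.991, -0.132, 0.0]
wrist_force: [4.5, -0.4, -11.4]
gripper_width: 0.0131
gripper_force: 69.0
```

Emit:
{"name": "drive_tool", "arguments": {
  "targets": [
    [0,0,-0.8,0,0,0,0],
    [0,0,0,0,0,0,0],
    [0,0,0,0,0,-5,0],
    [0,0,0,0,0,-8,0],
    [0,0,0,0,0,-8,0],
    [0,0,0,0,0,0,0]
  ]
}}

```text
time: 8.8
tcp_pos: [0.5777, -0.0789, 0.1772]
orientation: [-0.0, 0.999, 0.05, 0.0]
wrist_force: [5.4, -0.5, -11.6]
gripper_width: 0.013
gripper_force: 69.2
```

```bash
python3 -c "
from h import *
s=env.observe();print(s['wrist_torque'],s['wrist_force'],s['tcp_pos'],s['orientation'])"; python3 w.py w5|cut -c1-200 | grep "red.*0.2[0-9]"
```

```text
[ 0.05973863 -1.07875369 -0.00803961] [  5.36355481  -0.46995209 -11.61871801] [ 0.57774186 -0.07890937  0.17718597] [-2.63423191e-04  9.98733359e-01  5.03143479e-02  2.73249525e-04]
red [425. 212.] 656 med [ 0.5803 -0.1904  0.0821] ztop 0.083 toprect [ 0.5798 -0.1913  0.0184  0.0185 14.3272]
red [278. 288.] 3961 med [ 0.5824 -0.0785  0.2228] ztop 0.224 toprect [ 0.5777 -0.0788  0.036   0.0142  6.2667]
red [101. 314.] 820 med [0.5107 0.0255 0.1439] ztop 0.254 toprect [ 5.8500e-01 -3.1800e-02  1.2000e-03  6.1000e-03  1.6622e+01]
```

The lift is 18.6 mm and the grip turns freely at 21°. I carry on to 69°, then let it down.

Emit:
{"name": "drive_tool", "arguments": {
  "targets": [
    [0,0,0,0,0,-9.5,0],
    [0,0,0,0,0,-9.5,0],
    [0,0,0,0,0,-9.5,0],
    [0,0,0,0,0,-9.5,0],
    [0,0,0,0,0,-9.5,0],
    [0,0,0,0,0,0,0],
    [0,0,0,0,0,0,0],
    [0,0,2,0,0,0,0],
    [0,0,2,0,0,0,0],
    [0,0,1.5,0,0,0,0],
    [0,0,0,0,0,0,0],
    [0,0,0,0,0,0,0]
  ]
}}

```text
time: 10.35
tcp_pos: [0.5776, -0.0786, 0.1719]
orientation: [-0.0, 0.894, 0.449, 0.0]
wrist_force: [3.4, 4.1, -6.4]
gripper_width: 0.0131
gripper_force: 69.9
```

```bash
python3 -c "
from h import *
s=env.observe();print(s['wrist_torque'],s['wrist_force'],s['tcp_pos'],s['orientation'],s['joints'])"; python3 w.py w6|cut -c1-200 | grep "red.*0.2[0-9]"
```

```text
[ 0.88293288 -0.59716499 -0.07008806] [ 3.35251572  4.10450328 -6.39257243] [ 0.57757857 -0.07863661  0.1718706 ] [-1.46516422e-04  8.93558035e-01  4.48947657e-01  1.36677369e-04] [ 0.3416269   0.49189549 -0.38807583  1.95879629  0.26759655  0.74026578
 -0.84354956]
red [140. 123.] 1260 med [0.5558 0.0121 0.1443] ztop 0.146 toprect [5.54200e-01 1.28000e-02 1.79000e-02 1.88000e-02 8.81677e+01]
red [278. 288.] 3953 med [ 0.5803 -0.0746  0.2175] ztop 0.219 toprect [ 5.77700e-01 -7.84000e-02  3.56000e-02  1.42000e-02  5.41678e+01]
red [361. 299.] 133 med [ 0.584  -0.1832  0.0765] ztop 0.233 toprect [ 6.0440e-01 -8.7600e-02  5.7000e-03  3.8000e-03  3.2386e+01]
```

The twist is about 1.21 rad and the load is coming off, so the pin is in the notch. I lower a little more, release and back off upward.

Emit:
{"name": "drive_tool", "arguments": {
  "targets": [
    [0,0,1.3,0,0,0,0],
    [0,0,0,0,0,0,0],
    [0,0,0,0,0,0,0.5],
    [0,0,0,0,0,0,0.5],
    [0,0,0,0,0,0,0.5],
    [0,0,0,0,0,0,0.5],
    [0,0,-15,0,0,0,0.5],
    [0,0,-20,0,0,0,0.5],
    [0,0,-20,0,0,0,0.5],
    [0,0,-20,0,0,0,0.5],
    [0,0,-20,0,0,0,0.5],
    [0,0,0,0,0,0,0.5],
    [0,0,0,0,0,0,0.5]
  ]
}}

```text
time: 12.02
tcp_pos: [0.5772, -0.0791, 0.2651]
orientation: [-0.0, 0.894, 0.449, -0.0]
wrist_force: [-1.5, 0.0, 0.5]
gripper_width: 0.0425
gripper_force: 0.0
```

```bash
python3 w.py w7|cut -c1-200 | grep -v "red.*0.1[0-9]*\] z"
```

```text
[[0.0, -0.965, -0.262, 0.066], [1.0, 0.0, -0.001, -0.0], [0.001, -0.262, 0.965, -0.16], [0.0, 0.0, 0.0, 1.0]]
12.025 [ 0.5772 -0.0791  0.2651] [-0.000e+00  8.935e-01  4.490e-01 -3.000e-04] [ 0.38  0.38 -0.43  1.87  0.2   0.93 -0.78]
red [278. 217.] 1333 med [ 0.578  -0.0776  0.215 ] ztop 0.216 toprect [ 5.77100e-01 -7.87000e-02  3.62000e-02  1.36000e-02  5.24681e+01]
blue [319. 304.] 1327 med [ 0.5552 -0.161   0.1872] ztop 0.201 toprect [ 5.64600e-01 -1.35000e-01  8.45000e-02  1.81000e-02  6.80631e+01]
yel [136. 206.] 988 med [ 0.4589 -0.0104  0.0969] ztop 0.133 toprect [ 4.5490e-01 -5.0000e-03  9.1000e-03  2.0600e-02  7.3583e+01]
```

View pics/w7.png

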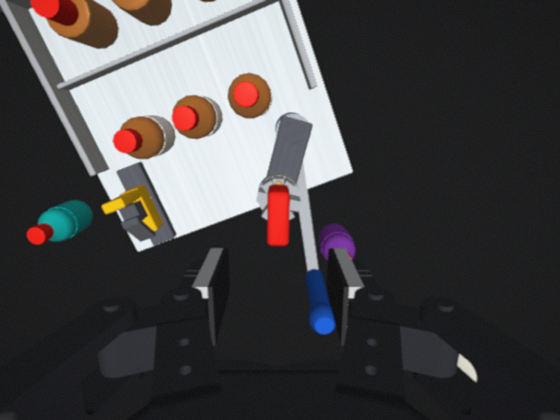

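The T-grip now stays up by itself: lift about 11 mm, twist about 1.19 rad, at (278,217). The bar is still open with its handle at (322,320). I move over the handle.

Emit:
{"name": "drive_tool", "arguments": {
  "targets": [
    [-14,5,0,0,0,0,0.5],
    [-20,8,0,0,0,-4,0.5],
    [-18,11,0,0,0,-4.5,0.5],
    [-18,11,0,0,0,0,0.5],
    [-10,7,20,0,0,0,0.5],
    [0,0,25,0,0,0,0.5],
    [0,0,0,0,0,0,0.5],
    [0,0,0,0,0,0,0.5]
  ]
}}

```text
time: 13.08
tcp_pos: [0.5702, -0.1679, 0.2201]
orientation: [-0.0, 0.858, 0.514, 0.0]
wrist_force: [-0.5, -0.1, 0.4]
gripper_width: 0.0428
gripper_force: 0.0
```

```bash
python3 w.py w8|cut -c1-200 | grep -v "red.*0.1[0-9]*\] z"
```

```text
[[0.0, -0.965, -0.262, 0.066], [1.0, 0.0, -0.001, -0.0], [0.001, -0.262, 0.965, -0.16], [0.0, 0.0, 0.0, 1.0]]
13.075 [ 0.5702 -0.1679  0.2201] [-3.000e-04  8.577e-01  5.142e-01  0.000e+00] [ 0.52  0.45 -0.43  1.89  0.24  0.85 -0.52]
red [201.  73.] 2986 med [ 0.5788 -0.0795  0.215 ] ztop 0.216 toprect [ 5.77400e-01 -7.91000e-02  3.50000e-02  1.34000e-02  5.25504e+01]
red [300. 207.] 390 med [ 0.5795 -0.1913  0.0823] ztop 0.084 toprect [ 5.79700e-01 -1.91500e-01  1.92000e-02  1.68000e-02  6.37863e+01]
blue [253. 235.] 1693 med [ 0.556  -0.1636  0.1967] ztop 0.201 toprect [ 5.53300e-01 -1.67000e-01  2.01000e-02  2.00000e-02  4.99072e+01]
blue [438. 406.] 84 med [ 0.6055 -0.3914  0.1303] ztop 0.302 toprect [ 6.03400e-01 -1.98900e-01  2.70000e-03  1.20000e-03  8.73022e+01]
yel [50. 91.] 1892 med [ 0.4589 -0.0114  0.0966] ztop 0.133 toprect [ 4.5590e-01 -5.6000e-03  9.2000e-03  1.8800e-02  7.3177e+01]
```

View pics/w8.png

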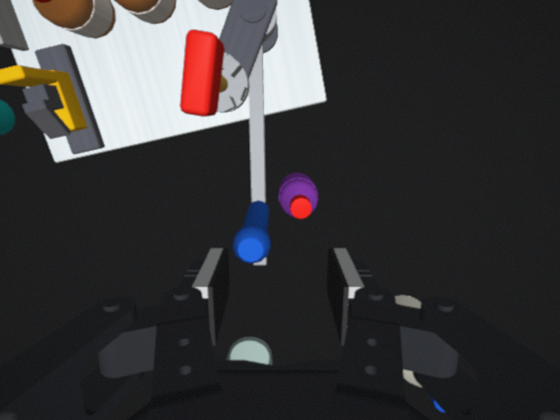

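The handle head is at (252,242), about 7 mm back and 15 mm to −y of the TCP. I correct for that, go down to the post and grip it.

Emit:
{"name": "drive_tool", "arguments": {
  "targets": [
    [-7,-15.5,0,0,0,0,0.5],
    [0,0,0,0,0,0,0.5],
    [0,0,15,0,0,0,0.5],
    [0,0,20,0,0,0,0.5],
    [0,0,20,0,0,0,0.5],
    [0,0,19,0,0,0,0.5],
    [0,0,0,0,0,0,0.5],
    [0,0,0,0,0,0,0],
    [0,0,0,0,0,0,0],
    [0,0,0,0,0,0,0],
    [0,0,0,0,0,0,0]
  ],
  "grip_force": 35
}}

```text
time: 14.5
tcp_pos: [0.5536, -0.1672, 0.147]
orientation: [0.001, 0.858, 0.514, 0.001]
wrist_force: [0.9, -0.3, 0.7]
gripper_width: 0.0148
gripper_force: 34.2
```

Gripped, with a width of 14.8 mm. I swing the first 45° along the arc.

Emit:
{"name": "drive_tool", "arguments": {
  "targets": [
    [0.1,-4.7,0,0,0,2,0],
    [0.3,-9.4,0,0,0,4,0],
    [0.5,-11.8,0,0,0,5,0],
    [0.5,-11.8,0,0,0,5,0],
    [0.5,-11.8,0,0,0,5,0],
    [0.5,-11.8,0,0,0,5,0],
    [0.5,-11.8,0,0,0,5,0],
    [0.3,-9.4,0,0,0,4,0],
    [0,0,0,0,0,0,0],
    [0,0,0,0,0,0,0]
  ]
}}

```text
time: 15.75
tcp_pos: [0.4963, -0.1095, 0.1468]
orientation: [0.0, 0.973, 0.232, 0.0]
wrist_force: [-1.1, 0.1, 6.3]
gripper_width: 0.015
gripper_force: 34.8
```

```bash
cat > st.py <<'E'
from h import *
s=env.observe();p=s["tcp_pos"];q=s["orientation"];yaw=np.degrees(2*np.arctan2(q[2],q[1]))
d=p[:2]-[.617,-.047]; bar=np.degrees(np.arctan2(d[1],d[0]))%360-164.3
a=np.radians(yaw);f=s["wrist_force"]
print("t",s["time"],"bar est rad",np.radians(bar).round(3),"r",np.hypot(*d).round(4),"yaw-based bar",np.radians(yaw+180-164.3).round(3),"force tool x,y,z",np.round([f[0]*np.cos(a)+f[1]*np.sin(a),f[0]*np.sin(a)-f[1]*np.cos(a),-f[2]],1),s["gripper_width"],s["joints"].round(2))
E
python3 st.py; python3 w.py w9|cut -c1-200 | grep -v "red.*0.1[0-9]*\] z"
```

```text
t 15.75 bar est rad 0.752 r 0.1359 yaw-based bar 0.743 force tool x,y,z [-1.  -0.6 -6.3] 0.015035900566412283 [ 0.3   0.43 -0.23  2.14  0.17  0.58 -1.15]
[[0.0, -0.965, -0.262, 0.066], [1.0, 0.0, -0.0, -0.0], [0.0, -0.262, 0.965, -0.16], [0.0, 0.0, 0.0, 1.0]]
15.75 [ 0.4963 -0.1095  0.1468] [3.000e-04 9.726e-01 2.325e-01 2.000e-04] [ 0.3   0.43 -0.23  2.14  0.17  0.58 -1.15]
red [87. 17.] 1815 med [0.5526 0.0083 0.144 ] ztop 0.145 toprect [5.51700e-01 1.11000e-02 1.29000e-02 1.87000e-02 2.95628e+01]
red [320.  47.] 6656 med [ 0.5732 -0.0823  0.2151] ztop 0.216 toprect [ 5.74600e-01 -8.21000e-02  2.76000e-02  1.44000e-02  5.29922e+01]
red [450. 156.] 928 med [ 0.5795 -0.1899  0.0821] ztop 0.083 toprect [ 5.79500e-01 -1.91500e-01  1.82000e-02  1.90000e-02  2.01245e+01]
blue [278. 280.] 3990 med [ 0.5015 -0.107   0.196 ] ztop 0.201 toprect [ 4.97300e-01 -1.08700e-01  1.98000e-02  1.51000e-02  2.64897e+01]
yel [106. 213.] 2742 med [ 0.4585 -0.0107  0.0978] ztop 0.133 toprect [ 4.55200e-01 -5.30000e-03  9.30000e-03  2.03000e-02  7.33788e+01]
```

The bar follows cleanly and is at 0.745 rad. I continue 14°, then feel for the tongue.

Emit:
{"name": "drive_tool", "arguments": {
  "targets": [
    [0.3,-9.4,0,0,0,4,0],
    [0.3,-9.4,0,0,0,4,0],
    [0.1,-7.1,0,0,0,3,0],
    [0.1,-7.1,0,0,0,3,0],
    [0,0,0,0,0,0,0],
    [0,0,0,0,0,0,0]
  ]
}}

```text
time: 16.55
tcp_pos: [0.4849, -0.0786, 0.1468]
orientation: [0.0, 0.994, 0.112, 0.0]
wrist_force: [-0.9, 0.6, 6.3]
gripper_width: 0.0149
gripper_force: 34.9
```

```bash
python3 st.py
```

```text
t 16.55 bar est rad 0.509 r 0.1358 yaw-based bar 0.499 force tool x,y,z [-0.8 -0.8 -6.3] 0.014947900956973487 [ 0.19  0.41 -0.16  2.18  0.12  0.56 -1.4 ]
```

Emit:
{"name": "drive_tool", "arguments": {
  "targets": [
    [0,-2.4,0,0,0,1,0],
    [0,-2.4,0,0,0,1,0],
    [0,-2.4,0,0,0,1,0],
    [0,-2.4,0,0,0,1,0],
    [0,0,0,0,0,0,0]
  ]
}}

```text
time: 17.18
tcp_pos: [0.4831, -0.0693, 0.1468]
orientation: [0.0, 0.997, 0.077, 0.0]
wrist_force: [-0.3, 0.7, 6.9]
gripper_width: 0.015
gripper_force: 34.8
```

```bash
python3 st.py
```

```text
t 17.175 bar est rad 0.439 r 0.1358 yaw-based bar 0.429 force tool x,y,z [-0.2 -0.8 -6.9] 0.014991506780460757 [ 0.16  0.4  -0.14  2.19  0.11  0.56 -1.48]
```

Emit:
{"name": "drive_tool", "arguments": {
  "targets": [
    [0,-2.4,0,0,0,1,0],
    [0,-2.4,0,0,0,1,0],
    [0,0,0,0,0,0,0]
  ]
}}

```text
time: 17.55
tcp_pos: [0.4824, -0.0646, 0.1468]
orientation: [0.0, 0.998, 0.06, 0.0]
wrist_force: [-0.0, 0.5, 6.4]
gripper_width: 0.015
gripper_force: 34.8
```

```bash
python3 st.py
```

```text
t 17.55 bar est rad 0.404 r 0.1357 yaw-based bar 0.394 force tool x,y,z [ 0.  -0.5 -6.4] 0.014970847974255819 [ 0.14  0.4  -0.13  2.19  0.1   0.55 -1.51]
```

Emit:
{"name": "drive_tool", "arguments": {
  "targets": [
    [0,-2.4,0,0,0,1,0],
    [0,-2.4,0,0,0,1,0],
    [0,0,0,0,0,0,0]
  ]
}}

```text
time: 17.92
tcp_pos: [0.4819, -0.0598, 0.1468]
orientation: [0.0, 0.999, 0.042, 0.0]
wrist_force: [-1.8, -0.8, 7.1]
gripper_width: 0.0153
gripper_force: 34.8
```

```bash
python3 st.py
```

```text
t 17.925 bar est rad 0.369 r 0.1357 yaw-based bar 0.359 force tool x,y,z [-1.8  0.6 -7.1] 0.015341295103741433 [ 0.13  0.4  -0.12  2.19  0.09  0.55 -1.55]
```

Contact is just starting. I press on in small steps and watch the force along tool y.

Emit:
{"name": "drive_tool", "arguments": {
  "targets": [
    [0,-1.2,0,0,0,0.5,0],
    [0,-1.2,0,0,0,0.5,0],
    [0,0,0,0,0,0,0]
  ]
}}

```text
time: 18.3
tcp_pos: [0.4817, -0.0575, 0.1468]
orientation: [0.0, 0.999, 0.034, 0.0]
wrist_force: [-0.7, 0.5, 6.1]
gripper_width: 0.0152
gripper_force: 34.9
```

```bash
python3 st.py
```

```text
t 18.3 bar est rad 0.352 r 0.1357 yaw-based bar 0.341 force tool x,y,z [-0.7 -0.5 -6.1] 0.015203368092551 [ 0.12  0.4  -0.12  2.19  0.09  0.55 -1.57]
```

Emit:
{"name": "drive_tool", "arguments": {
  "targets": [
    [0,-1.2,0,0,0,0.5,0],
    [0,-1.2,0,0,0,0.5,0],
    [0,0,0,0,0,0,0]
  ]
}}

```text
time: 18.68
tcp_pos: [0.4815, -0.0552, 0.1468]
orientation: [0.0, 1.0, 0.025, 0.0]
wrist_force: [-1.0, -0.1, 7.2]
gripper_width: 0.0149
gripper_force: 34.9
```

```bash
python3 st.py
```

```text
t 18.675 bar est rad 0.334 r 0.1357 yaw-based bar 0.324 force tool x,y,z [-1.   0.1 -7.2] 0.014889896059957067 [ 0.11  0.4  -0.11  2.2   0.08  0.55 -1.59]
```

Emit:
{"name": "drive_tool", "arguments": {
  "targets": [
    [0,-1.2,0,0,0,0.5,0],
    [0,-1.2,0,0,0,0.5,0],
    [0,0,0,0,0,0,0]
  ]
}}

```text
time: 19.05
tcp_pos: [0.4814, -0.0528, 0.1468]
orientation: [0.0, 1.0, 0.016, 0.0]
wrist_force: [-0.8, -0.5, 6.8]
gripper_width: 0.015
gripper_force: 34.9
```

```bash
python3 st.py
```

```text
t 19.05 bar est rad 0.317 r 0.1357 yaw-based bar 0.306 force tool x,y,z [-0.8  0.5 -6.8] 0.015037797924962107 [ 0.1   0.4  -0.11  2.2   0.08  0.55 -1.61]
```

Emit:
{"name": "drive_tool", "arguments": {
  "targets": [
    [0,-2.0,0,0,0,0.85,0],
    [0,-2.0,0,0,0,0.85,0],
    [0,0,0,0,0,0,0]
  ]
}}

```text
time: 19.42
tcp_pos: [0.4814, -0.0486, 0.1468]
orientation: [0.0, 1.0, 0.001, 0.0]
wrist_force: [-0.5, -0.4, 6.7]
gripper_width: 0.015
gripper_force: 34.9
```

```bash
python3 st.py
```

```text
t 19.425 bar est rad 0.286 r 0.1356 yaw-based bar 0.277 force tool x,y,z [-0.5  0.4 -6.7] 0.014982088529710091 [ 0.08  0.4  -0.1   2.2   0.07  0.55 -1.64]
```

Emit:
{"name": "drive_tool", "arguments": {
  "targets": [
    [0,-2.0,0,0,0,0.85,0],
    [0,-2.0,0,0,0,0.85,0],
    [0,0,0,0,0,0,0]
  ]
}}

```text
time: 19.8
tcp_pos: [0.4814, -0.0453, 0.1468]
orientation: [0.0, 1.0, -0.014, 0.0]
wrist_force: [-0.6, -1.0, 6.9]
gripper_width: 0.015
gripper_force: 34.9
```

```bash
python3 st.py
```

```text
t 19.8 bar est rad 0.261 r 0.1356 yaw-based bar 0.247 force tool x,y,z [-0.5  1.1 -6.9] 0.014991054481539938 [ 0.07  0.4  -0.09  2.2   0.07  0.55 -1.67]
```

Emit:
{"name": "drive_tool", "arguments": {
  "targets": [
    [0,-2.0,0,0,0,0.85,0],
    [0,-2.0,0,0,0,0.85,0],
    [0,0,0,0,0,0,0]
  ]
}}

```text
time: 20.18
tcp_pos: [0.4814, -0.0436, 0.1468]
orientation: [0.002, 1.0, -0.029, 0.0]
wrist_force: [-0.6, -6.3, 7.0]
gripper_width: 0.015
gripper_force: 35.0
```

```bash
python3 st.py
```

```text
t 20.175 bar est rad 0.249 r 0.1356 yaw-based bar 0.217 force tool x,y,z [-0.2  6.3 -7. ] 0.0149816296762329 [ 0.06  0.4  -0.08  2.2   0.07  0.55 -1.7 ]
```

The tongue is reached at a bar angle of about 0.25 rad, with 6 N. About 19 mm of handle travel remains, so I continue slowly.

Emit:
{"name": "drive_tool", "arguments": {
  "targets": [
    [0,-1.2,0,0,0,0.5,0],
    [0,-1.2,0,0,0,0.5,0],
    [0,-1.2,0,0,0,0.5,0],
    [0,0,0,0,0,0,0]
  ]
}}

```text
time: 20.68
tcp_pos: [0.4815, -0.041, 0.1469]
orientation: [0.002, 0.999, -0.042, 0.0]
wrist_force: [-1.2, -9.1, 7.3]
gripper_width: 0.0148
gripper_force: 35.1
```

```bash
python3 st.py
```

```text
t 20.675 bar est rad 0.229 r 0.1356 yaw-based bar 0.19 force tool x,y,z [-0.4  9.1 -7.3] 0.01479234220146356 [ 0.04  0.4  -0.07  2.2   0.06  0.55 -1.73]
```

Emit:
{"name": "drive_tool", "arguments": {
  "targets": [
    [0,-1.2,0,0,0,0.5,0],
    [0,-1.2,0,0,0,0.5,0],
    [0,-1.2,0,0,0,0.5,0],
    [0,0,0,0,0,0,0]
  ]
}}

```text
time: 21.18
tcp_pos: [0.4819, -0.0387, 0.1469]
orientation: [0.003, 0.998, -0.056, 0.0]
wrist_force: [-0.4, -10.4, 6.9]
gripper_width: 0.0151
gripper_force: 35.3
```

```bash
python3 st.py
```

```text
t 21.175 bar est rad 0.213 r 0.1354 yaw-based bar 0.162 force tool x,y,z [ 0.8 10.4 -6.9] 0.015115120401561469 [ 0.03  0.4  -0.06  2.2   0.06  0.55 -1.76]
```

Emit:
{"name": "drive_tool", "arguments": {
  "targets": [
    [0,-1.2,0,0,0,0.5,0],
    [0,-1.2,0,0,0,0.5,0],
    [0,-1.2,0,0,0,0.5,0],
    [0,0,0,0,0,0,0]
  ]
}}

```text
time: 21.68
tcp_pos: [0.4821, -0.0363, 0.1469]
orientation: [0.003, 0.998, -0.069, 0.0]
wrist_force: [-1.3, -13.3, 8.4]
gripper_width: 0.0152
gripper_force: 35.5
```

```bash
python3 st.py
```

```text
t 21.675 bar est rad 0.195 r 0.1354 yaw-based bar 0.136 force tool x,y,z [ 0.6 13.3 -8.4] 0.015169645325246079 [ 0.02  0.4  -0.05  2.2   0.05  0.55 -1.79]
```

Riding up the bevel as expected. The yaw now leads the bar, so I push on with little turn.

Emit:
{"name": "drive_tool", "arguments": {
  "targets": [
    [0.1,-1.2,0,0,0,0.2,0],
    [0.1,-1.2,0,0,0,0.2,0],
    [0.1,-1.2,0,0,0,0.2,0],
    [0,0,0,0,0,0,0]
  ]
}}

```text
time: 22.18
tcp_pos: [0.4828, -0.0276, 0.1469]
orientation: [0.001, 0.997, -0.073, -0.0]
wrist_force: [-2.0, -2.2, 8.7]
gripper_width: 0.015
gripper_force: 35.3
```

```bash
python3 st.py
```

```text
t 22.175 bar est rad 0.131 r 0.1356 yaw-based bar 0.127 force tool x,y,z [-1.6  2.5 -8.7] 0.014966335937793802 [ 0.01  0.4  -0.06  2.2   0.05  0.55 -1.8 ]
```

Emit:
{"name": "drive_tool", "arguments": {
  "targets": [
    [0.1,-1.2,0,0,0,0.2,0],
    [0.1,-1.2,0,0,0,0.2,0],
    [0.1,-1.2,0,0,0,0.2,0],
    [0,0,0,0,0,0,0]
  ]
}}

```text
time: 22.68
tcp_pos: [0.4831, -0.0255, 0.1468]
orientation: [0.001, 0.997, -0.079, -0.001]
wrist_force: [-2.3, -5.6, 9.8]
gripper_width: 0.015
gripper_force: 35.4
```

```bash
python3 st.py
```

```text
t 22.675 bar est rad 0.115 r 0.1356 yaw-based bar 0.115 force tool x,y,z [-1.4  5.9 -9.8] 0.015018685205947846 [-0.    0.4  -0.05  2.2   0.04  0.55 -1.82]
```

Emit:
{"name": "drive_tool", "arguments": {
  "targets": [
    [0.1,-1.2,0,0,0,0.3,0],
    [0.1,-1.2,0,0,0,0.3,0],
    [0,0,0,0,0,0,0]
  ]
}}

```text
time: 23.05
tcp_pos: [0.4835, -0.0233, 0.1468]
orientation: [0.001, 0.996, -0.085, -0.001]
wrist_force: [-3.1, -5.1, 10.6]
gripper_width: 0.0148
gripper_force: 35.5
```

```bash
python3 st.py
```

```text
t 23.05 bar est rad 0.098 r 0.1356 yaw-based bar 0.104 force tool x,y,z [ -2.2   5.5 -10.6] 0.014798593058078027 [-0.01  0.4  -0.05  2.2   0.04  0.55 -1.83]
```

Emit:
{"name": "drive_tool", "arguments": {
  "targets": [
    [0.1,-1.2,0,0,0,0.5,0],
    [0,0,0,0,0,0,0],
    [0,0,0,0,0,0,0]
  ]
}}

```text
time: 23.42
tcp_pos: [0.4838, -0.0217, 0.1468]
orientation: [0.001, 0.996, -0.089, -0.001]
wrist_force: [-3.3, -4.1, 9.3]
gripper_width: 0.0151
gripper_force: 35.4
```

```bash
python3 st.py; python3 w.py w10|cut -c1-190 | grep -v "red.*0.1[0-9]*\] z"
```

```text
t 23.425 bar est rad 0.086 r 0.1356 yaw-based bar 0.095 force tool x,y,z [-2.6  4.6 -9.3] 0.015061886094209505 [-0.01  0.4  -0.05  2.2   0.04  0.55 -1.84]
[[0.0, -0.965, -0.263, 0.066], [1.0, -0.0, 0.0, -0.0], [-0.0, -0.263, 0.965, -0.16], [0.0, 0.0, 0.0, 1.0]]
23.425 [ 0.4838 -0.0217  0.1468] [ 1.20e-03  9.96e-01 -8.92e-02 -8.00e-04] [-0.01  0.4  -0.05  2.2   0.04  0.55 -1.84]
red [455.  10.] 1881 med [ 0.5649 -0.0833  0.2039] ztop 0.215 toprect [ 5.64300e-01 -8.47000e-02  1.10000e-02  3.00000e-03  7.22082e+01]
red [  2. 208.] 100 med [0.5242 0.1243 0.12  ] ztop 0.122 toprect [5.23900e-01 1.24900e-01 3.50000e-03 1.30000e-02 6.71939e+01]
blue [278. 281.] 3900 med [ 0.4899 -0.0224  0.1963] ztop 0.201 toprect [ 4.85100e-01 -2.17000e-02  1.51000e-02  1.90000e-02  7.93092e+01]
yel [416.  17.] 189 med [ 0.5711 -0.0867  0.1694] ztop 0.171 toprect [ 5.71600e-01 -8.55000e-02  1.16000e-02  4.50000e-03  6.84676e+01]
yel [317. 252.] 76 med [ 0.4543 -0.0426  0.0884] ztop 0.171 toprect [ 4.87900e-01 -3.95000e-02  2.10000e-03  4.00000e-04  7.35351e+01]
```

View pics/w10.png

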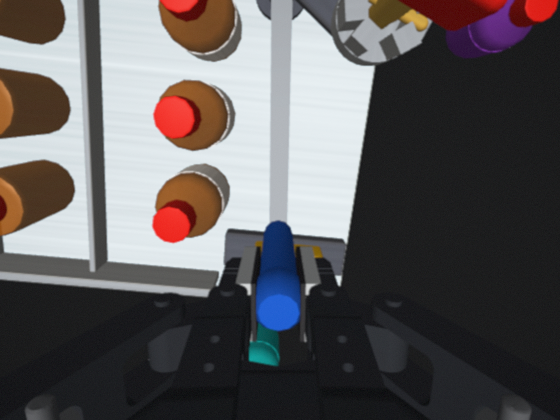

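The bar lies across the catch, with yellow visible on both sides of it at (260,245) and (317,252). I keep pressing gently until the back stop is felt.

Emit:
{"name": "drive_tool", "arguments": {
  "targets": [
    [0,-1.2,0,0,0,0.5,0],
    [0,-1.2,0,0,0,0.5,0],
    [0,0,0,0,0,0,0]
  ]
}}

```text
time: 23.85
tcp_pos: [0.4839, -0.0212, 0.1468]
orientation: [0.002, 0.995, -0.098, -0.001]
wrist_force: [-3.7, -7.6, 11.0]
gripper_width: 0.0149
gripper_force: 35.7
```

```bash
python3 st.py
```

```text
t 23.85 bar est rad 0.083 r 0.1356 yaw-based bar 0.078 force tool x,y,z [ -2.1   8.2 -11. ] 0.014904609220144364 [-0.02  0.4  -0.04  2.2   0.04  0.55 -1.86]
```

Emit:
{"name": "drive_tool", "arguments": {
  "targets": [
    [0,-1.2,0,0,0,0.3,0],
    [0,-1.2,0,0,0,0.3,0],
    [0,0,0,0,0,0,0]
  ]
}}

```text
time: 24.22
tcp_pos: [0.4839, -0.021, 0.1468]
orientation: [0.004, 0.995, -0.104, -0.001]
wrist_force: [-4.4, -12.7, 10.6]
gripper_width: 0.0151
gripper_force: 36.1
```

```bash
python3 st.py
```

```text
t 24.225 bar est rad 0.081 r 0.1356 yaw-based bar 0.067 force tool x,y,z [ -1.7  13.3 -10.6] 0.015094287745885712 [-0.03  0.4  -0.03  2.2   0.04  0.55 -1.87]
```

A hard stop at 0.081 rad, consistent with the back stop. A gentle pull back will check that the tongue holds.

Emit:
{"name": "drive_tool", "arguments": {
  "targets": [
    [0,2.5,0,0,0,0,0],
    [0,2.5,0,0,0,0,0],
    [0,2,0,0,0,0,0],
    [0,2,0,0,0,0,0],
    [0,0,0,0,0,0,0]
  ]
}}

```text
time: 24.85
tcp_pos: [0.4838, -0.022, 0.1468]
orientation: [-0.001, 0.995, -0.101, -0.0]
wrist_force: [-1.7, 3.2, 7.4]
gripper_width: 0.0151
gripper_force: 35.3
```

```bash
python3 st.py
```

```text
t 24.85 bar est rad 0.088 r 0.1355 yaw-based bar 0.073 force tool x,y,z [-2.3 -2.8 -7.4] 0.015126881413441613 [-0.01  0.4  -0.04  2.2   0.03  0.55 -1.85]
```

Emit:
{"name": "drive_tool", "arguments": {
  "targets": [
    [0,1.5,0,0,0,0,0],
    [0,1.5,0,0,0,0,0],
    [0,0,0,0,0,0,0]
  ]
}}

```text
time: 25.22
tcp_pos: [0.4837, -0.0229, 0.1469]
orientation: [-0.002, 0.995, -0.1, 0.0]
wrist_force: [-0.4, 6.9, 7.6]
gripper_width: 0.0153
gripper_force: 35.4
```

```bash
python3 st.py
```

```text
t 25.225 bar est rad 0.096 r 0.1355 yaw-based bar 0.075 force tool x,y,z [-1.8 -6.7 -7.6] 0.015348583060344317 [-0.01  0.4  -0.05  2.2   0.03  0.55 -1.85]
```

Emit:
{"name": "drive_tool", "arguments": {
  "targets": [
    [0,1.5,0,0,0,0,0],
    [0,1.5,0,0,0,0,0],
    [0,0,0,0,0,0,0]
  ]
}}

```text
time: 25.6
tcp_pos: [0.4836, -0.0232, 0.1469]
orientation: [-0.003, 0.995, -0.099, 0.001]
wrist_force: [-0.3, 12.1, 6.4]
gripper_width: 0.015
gripper_force: 35.6
```

```bash
python3 st.py
```

```text
t 25.6 bar est rad 0.097 r 0.1355 yaw-based bar 0.077 force tool x,y,z [ -2.7 -11.8  -6.4] 0.014963980785656217 [-0.    0.4  -0.05  2.2   0.03  0.54 -1.84]
```

The tongue holds against 12 N. I relax, release and back off upward.

Emit:
{"name": "drive_tool", "arguments": {
  "targets": [
    [0,-2.5,0,0,0,0,0],
    [0,-2.5,0,0,0,0,0],
    [0,0,0,0,0,0,0],
    [0,0,0,0,0,0,0.5],
    [0,0,0,0,0,0,0.5],
    [0,0,0,0,0,0,0.5],
    [0,0,0,0,0,0,0.5],
    [0,0,-15,0,0,0,0.5],
    [0,0,-25,0,0,0,0.5],
    [0,0,-30,0,0,0,0.5],
    [0,0,-30,0,0,0,0.5],
    [0,0,-30,0,0,0,0.5],
    [-20,0,-10,0,0,0,0.5],
    [0,0,0,0,0,0,0.5],
    [0,0,0,0,0,0,0.5],
    [0,0,0,0,0,0,0.5]
  ]
}}

```text
time: 27.6
tcp_pos: [0.4641, -0.02, 0.2858]
orientation: [0.0, 0.995, -0.101, -0.0]
wrist_force: [-0.3, 0.6, 0.0]
gripper_width: 0.0428
gripper_force: 0.0
```

```bash
python3 w.py w11|cut -c1-190; python3 -c "
import cv2;i=cv2.imread('pics/w11.png');cv2.imwrite('pics/w11b.png',i)"
```

```text
[[0.0, -0.965, -0.263, 0.066], [1.0, -0.0, 0.0, -0.0], [-0.0, -0.263, 0.965, -0.16], [0.0, 0.0, 0.0, 1.0]]
27.6 [ 0.4641 -0.02    0.2858] [ 1.000e-04  9.948e-01 -1.015e-01 -4.000e-04] [-0.01  0.17 -0.05  2.09  0.01  0.88 -1.84]
red [84. 14.] 902 med [0.6301 0.1003 0.1427] ztop 0.145 toprect [6.31500e-01 1.03600e-01 2.04000e-02 1.74000e-02 8.12544e+01]
red [337.  17.] 1759 med [ 0.5746 -0.0792  0.2147] ztop 0.216 toprect [ 5.76700e-01 -7.85000e-02  3.55000e-02  1.43000e-02  5.36229e+01]
red [219.  22.] 552 med [ 0.6023 -0.0023  0.1442] ztop 0.146 toprect [ 6.03100e-01 -1.80000e-03  1.74000e-02  1.82000e-02  3.04621e+01]
red [432.  20.] 461 med [ 0.5796 -0.1906  0.0821] ztop 0.084 toprect [ 0.5795 -0.191   0.0182  0.0183  2.7404]
red [88. 86.] 799 med [0.579  0.115  0.1429] ztop 0.144 toprect [5.8000e-01 1.1800e-01 2.0500e-02 1.9300e-02 7.8134e+01]
red [216.  91.] 457 med [0.5536 0.0125 0.1444] ztop 0.146 toprect [5.5370e-01 1.3100e-02 1.7900e-02 1.7800e-02 7.8957e+01]
red [ 92. 152.] 714 med [0.5269 0.129  0.1428] ztop 0.144 toprect [5.27100e-01 1.33300e-01 1.98000e-02 1.96000e-02 1.96851e+01]
red [214. 152.] 414 med [0.5053 0.0267 0.1443] ztop 0.146 toprect [5.05100e-01 2.72000e-02 1.79000e-02 1.82000e-02 4.17749e+01]
red [263. 286.] 287 med [0.3425 0.0234 0.0821] ztop 0.083 toprect [3.41500e-01 2.31000e-02 1.71000e-02 1.89000e-02 7.79493e+01]
blue [276. 174.] 684 med [ 0.486  -0.0232  0.1996] ztop 0.201 toprect [ 4.84100e-01 -2.29000e-02  1.90000e-02  1.90000e-02  5.29111e+01]
yel [296. 183.] 99 med [ 0.4544 -0.0372  0.0957] ztop 0.104 toprect [ 4.53700e-01 -3.46000e-02  1.10000e-02  1.80000e-03  7.51549e+01]
yel [264. 196.] 198 med [ 0.4558 -0.0053  0.1322] ztop 0.134 toprect [ 4.55300e-01 -5.70000e-03  8.20000e-03  1.85000e-02  7.73846e+01]
```

View pics/w11b.png

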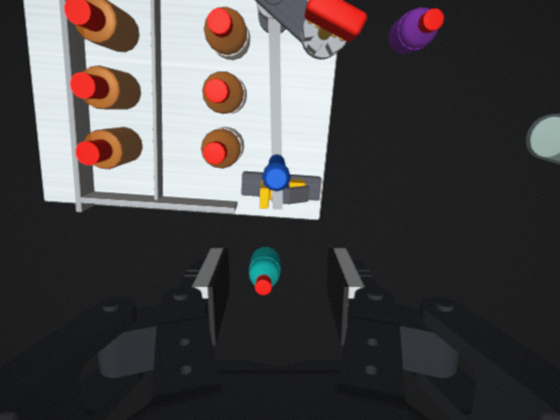

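The bar lies in the catch against the yellow stop at (264,196). The bottles are standing, the T-grip is still up at (337,17) with its top at z 0.215 and a twist of about 1.2 rad, and the gripper is clear. I hand the job in.

```bash
python3 -c "
from workcell import env
print(env.close_job())"
```

```text
the job is handed in; nothing more can be done
None
```

I handed the job in (no verdict came back): the plunger rests up in its notch (lift about 11 mm, twist about 1.2 rad), the bar is snapped into the catch and held against a 12 N pull, and the bottles are standing.

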